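# Turn the four-way rack to its microtube side and dock it

## Robot

A 6-joint arm with a two-finger parallel gripper is mounted at the origin on a cart in front of the work surface, level with it; the furniture and walls round the work are solid. World frame = base frame: x ahead of the robot, y to its left, z up, the work surface at z = 0. Lengths are in m, angles in degrees, forces in N, time in s.
With the tool pointing down it reaches from about 0.35 to 0.875 m from the base axis. Payload 4.2 kg.
Tool frame: the origin (TCP) lies where the fingers leave the gripper's body, on its centre line; the fingertips stand 70 mm ahead of it and the grasp point (between the pads) lies 51 mm ahead of it; z points along the fingers, y is the direction in which the jaws open and shut (so a half turn about z gives the same grasp; the last joint's range is limited). The gripper opens to 87 mm and grips with 3 to 60 N. Pads are 19 mm wide; open, the fingers measure 117 mm over their backs; the gripper's body (75 mm by 190 mm) begins 51 mm behind the grasp point.
Start: joints at [-58.35, 22.042, 0.453, 0, -68.411, -14.817], TCP at [0.181, -0.598, 0.292] pointing down, gripper open.
Joint ranges: [-179.83, 179.83], [-69.29, 118.12], [-61.27, 80.66], [-181.25, 117.63], [-171.15, -9.14], [-177.46, 177.46]. Speed limits (degrees/s): [159.86, 159.86, 180, 180, 180, 180].

## Interface

Orientations are given as a 3x3 rotation matrix whose columns are the frame's x, y, z axes.
In Python, from station import sense, capture, camera_model, finish_job gives the robot as it stands.
- The arm moves only by the shell command python3 -m inch 'ROWS'. ROWS is JSON, a list of rows, each an object with "hand": the closure, from 0 (fully open) to 1 (shut); "slide": the shift along the world's x, y, z in cm, a list of three; "yaw": the turn about the world's z in rad. A call has 1 to 10 rows; each row is the pose to reach, as a shift and turn from the pose commanded when the call began; what a row does not reach only later rows make up. A row lasts 1/8 s, in which the tool goes at most 62.5 mm and 10.7 degrees, less where a joint would pass 70% of its speed; a pose out of reach is approached as far as the arm can. A call with a gripper value outside its range is refused whole. The fingers move at their own pace and stop on an object; the grip force is fixed at half the most. Time passes only in rows, so rows that repeat a pose let the fingers close. It gives the time, the measured TCP pose, the force and the opening at its end, in the units of the state.
- sense(): the state, without advancing time (a new reading comes with each control period).
- capture(name): name is "scene" or "side" or "wrist"; returns the picture (420x560x3 uint8, blue, green, red); there is no depth.
- camera_model(name): a dict with "mtx" (3x3 intrinsics, pixels), "xyz" and "orientation" of the camera in the world; the wrist camera has in their place "tool_from_camera" (4x4, takes a point from camera to tool coordinates, whose origin is the TCP and whose axes are the flange's). Camera axes: x right, y up, looking along -z (the intrinsics and any distortion apply to the point x, -y, -z); pixel columns grow to the right and rows downward; lengths in m; the calibration is good to about 2 mm. The wrist camera is an equidistant fisheye: a pixel r from the principal point sees the ray r / f radians off the axis. A picture is of the moment at which its call begins: read the wrist's pose just before it. camera_model takes no time and is no camera call.
- finish_job(): hands the job in, once; it reports no verdict.
The state is a dict: "time_s": time; "joints": joint angles; "joint_velocities": joint speeds; "effort": joint torques, N m; "tcp_pos": TCP position; "ee_rot": TCP orientation; "wrist_force": force on the tool from outside, world axes, zero at the start; "moment": the same for the moment, N m; "gripper_width": opening from 0.0 (shut) to 1.0 (fully open).
Only numpy, scipy, OpenCV 4.12 (cv2) and the standard library are available. Lean on these libraries where they do the work, as an engineer would, in place of code of your own. Each camera call takes 0.05 s, during which the arm holds its last target. There are 200 camera calls.

## Task

The white four-way tube rack stands on its narrow side in front of the aluminium rack guide, its four big tube holes on top. To get it ready for 1.5 ml microtubes, tip it over towards the guide by pushing with the fingertips, so that it lies flat with the 32 wells that now face away from the guide on top, then push it into the guide until its whole front side sits flush against the stop. Only push it: do not grip, straddle or lift the rack, and leave the tubes and the bottle standing beside it alone.

Things in the scene. Friction and masses are not known exactly. Their poses are not given: they have to be found in the camera images.
- rack_centre (a point): Middle of the white tube rack, same axes as rack: 47.5 mm above the worktop while it stands, 25.5 mm when it lies. Lying as wanted, its -x side is up and its z axis is level and points to the guide's stop. A push low on the standing rack slides it; a push near its top, along its +x, tips it over its lower +x edge, and past about 28 degrees it falls by itself.
- rack: White plastic four-way tube rack, loose, 0.15 to 0.3 kg: 51 mm (x) by 175 mm (y) by 95 mm (z); solid to fingers. It starts standing on a 51 x 175 mm side, +x side towards the guide; origin in the middle of that underside, z up. Holes: 4 of 30 mm on the +z side, 12 of 17 mm underneath, 32 of 11 mm (1.5 ml wells) on the -x side, away from the guide, 32 of 8 mm on the +x side.
- rack_guide: Bare aluminium rack guide, fixed: back stop and two cheeks, 22 mm high, open below to the worktop. Origin: on the worktop, mid front face of the stop; x is the way the rack is pushed in, y along the stop. Cheeks 181 mm apart inside, straight for 26 mm before the stop, flared 9 mm a side to 43 mm. Rack home: centre at x = -47.5 mm. It starts at x = -180 to -200, y within 15 mm, within 0.15 rad.
- tube_a: Bystander: 50 ml screw-cap tube, loose, standing upright on the worktop, 36 mm wide, 118 mm tall; origin in the middle of its foot. On the -y side of the guide.
- tube_b: Bystander: a second such 50 ml tube, 36 mm wide, 118 mm tall, loose, upright; origin in the middle of its foot. On the -y side of the guide.
- bottle: Bystander: white round reagent bottle with a screw cap, 68 mm wide, 150 mm tall, loose, upright; origin in the middle of its foot. On the -y side of the guide.

How it is judged (in metres and radians):
On the way, in this order (a step that is already met when the one before it is completed fails the run):
1. the rack has been tipped over and lies flat on the worktop with the 1.5 ml wells on top (angle between rack_centre's own x axis and vertical above 3.04 rad and height (world z) of rack_centre below 0.029 m), for 0.2 s.
2. the rack has been pushed home in the guide (x of rack_centre in the frame of rack_guide above -0.0515 m and angle between the z axis of rack_centre and the x axis of rack_guide, either way round below 0.05 rad), for 0.2 s.
At the end, for the whole second after the job is handed in: The rack lies flat on the worktop (level within 0.06 rad) with its 32 1.5 ml wells on top, between the guide's cheeks, against the stop (centre within 4 mm of home, square within 0.04 rad), at rest and released (angle between rack_centre's own x axis and vertical above 3.08 rad and height (world z) of rack_centre below 0.028 m and x of rack_centre in the frame of rack_guide between -0.0515 and -0.04 m and y of rack_centre in the frame of rack_guide between -0.006 and 0.006 m and angle between the z axis of rack_centre and the x axis of rack_guide, either way round below 0.04 rad and linear speed of rack below 0.01 m/s); the robot touches nothing.
It fails at once if the rack is lifted off the worktop (its middle rises above 70 mm; tipping raises it to 54 mm only) (height (world z) of rack_centre above 0.07 m).
It fails at once if the fingers straddle the rack as if to grip it (the grasp point between them is inside the rack) (x of the grasp point in the frame of rack_centre between -0.0215 and 0.0215 m and y of the grasp point in the frame of rack_centre between -0.0835 and 0.0835 m and z of the grasp point in the frame of rack_centre between -0.0435 and 0.0435 m).
It fails at once if a tube or the bottle beside the guide is moved by more than 25 mm or knocked over (distance of any of tube_a, tube_b, bottle from where it was at the start of the episode above 0.025 m or angle between any of tube_a, tube_b, bottle's own z axis and vertical above 0.5 rad).
It also fails if it takes over 61 s, if anything falls off the work surface, if the arm or the gripper's body presses on something with over 40 N, if the wrist force passes 120 N, or if a joint passes its speed limit or range.

## Working session

There is one attempt and no reset: what is moved stays moved. The work goes in short steps, Python scripts to look and compute and a shell command to move; the robot and the scene stay as the last step left them, time stands still between calls to the robot, and variables do not carry over. Pictures are saved under pics/ and viewed, about 8 in all and at most 12, crops included, and the job is handed in when it is done.

```bash
mkdir -p pics; ls; python3 - <<'E'
from station import *
import cv2,numpy as np
for n in("scene","side"):
    cv2.imwrite(f"pics/{n}0.png",capture(n)); m=camera_model(n); print(n,m)
print(camera_model("wrist"))
s=sense();print(s)
E
```

```text
pics
scene {'mtx': array([[427.25065776,   0.        , 284.78995976],
       [  0.        , 427.25065776, 210.10919461],
       [  0.        ,   0.        ,   1.        ]]), 'xyz': array([0.60106763, 0.19291987, 0.77392402]), 'orientation': array([[-9.95205165e-01, -8.04706254e-02,  5.55981876e-02],
       [ 9.78086659e-02, -8.16565760e-01,  5.68905813e-01],
       [-3.80630236e-04,  5.71615988e-01,  8.20521187e-01]])}
side {'mtx': array([[455.09136187,   0.        , 276.96764712],
       [  0.        , 455.09136187, 207.75445128],
       [  0.        ,   0.        ,   1.        ]]), 'xyz': array([0.51409044, 0.42193119, 0.53292308]), 'orientation': array([[-0.99974718,  0.01143294, -0.01936127],
       [-0.02243673, -0.56359   ,  0.8257499 ],
       [-0.00147107,  0.82597554,  0.56370403]])}
{'mtx': array([[325.1922621 ,   0.        , 279.69030493],
       [  0.        , 325.1922621 , 211.76927831],
       [  0.        ,   0.        ,   1.        ]]), 'tool_from_camera': array([[ 4.23722102e-04,  9.55049484e-01,  2.96446122e-01,
         8.18527812e-02],
       [ 9.99999787e-01, -5.
[... 323 characters left out ...]
9e-02,
       -6.84094151e+01, -1.48164998e+01]), 'joint_velocities': array([ 0.01996345, -0.08668376,  0.0984627 ,  0.03098324, -0.01230989,
        0.03674583]), 'effort': array([-2.30149763e-04, -3.91690421e+01,  1.87935269e+01,  4.23189327e+00,
        1.34459976e-02, -7.10994595e-05]), 'tcp_pos': array([ 0.18090215, -0.59784423,  0.29127822]), 'ee_rot': array([[-9.57187563e-01, -2.89467604e-01, -6.89229415e-04],
       [-2.89468390e-01,  9.57185899e-01,  1.79023174e-03],
       [ 1.41506584e-04,  1.91309769e-03, -9.99998160e-01]]), 'wrist_force': array([ 0.17361036, -0.34332632, -0.34459326]), 'moment': array([-0.00339829,  0.08283321, -0.028791  ]), 'gripper_width': 0.9989246547755922}
```

View pics/scene0.png

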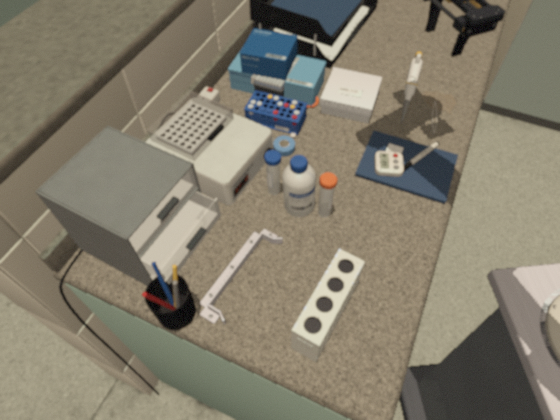

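View pics/side0.png

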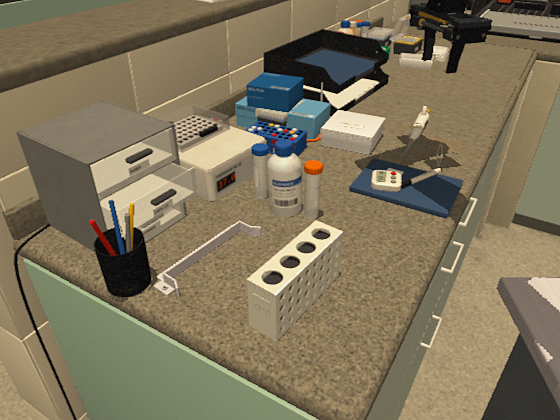

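The guide sits beyond the rack, at larger x, and the bystanders are on the robot-right side. I'll zoom in for corner pixels.

```bash
python3 - <<'E'
import cv2
for n,(r0,r1,c0,c1) in dict(scene=(220,365,190,390),side=(210,345,145,345)).items():
    im=cv2.imread(f"pics/{n}0.png")[r0:r1,c0:c1]
    im=cv2.resize(im,None,fx=4,fy=4,interpolation=cv2.INTER_CUBIC)
    for c in range(c0,c1,20): cv2.putText(im,str(c),((c-c0)*4,10),0,.4,(0,255,255));cv2.line(im,((c-c0)*4,12),((c-c0)*4,im.shape[0]),(0,255,255),1) if 0 else [cv2.circle(im,((c-c0)*4,(r-r0)*4),2,(0,255,255),-1) for r in range(r0,r1,20)]
    for r in range(r0,r1,20): cv2.putText(im,str(r),(0,(r-r0)*4+4),0,.4,(0,255,0))
    cv2.imwrite(f"pics/{n}0z.png",im)
E
```

```text
(no output)
```

View pics/scene0z.png

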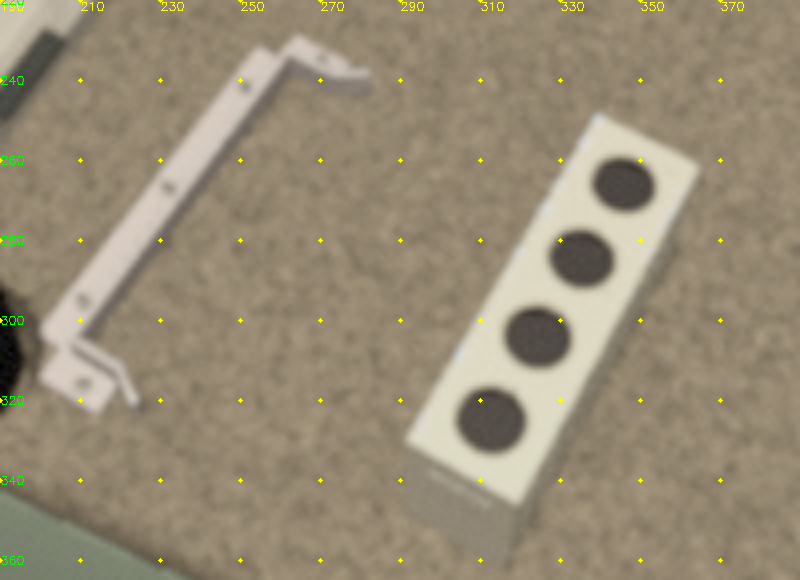

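View pics/side0z.png

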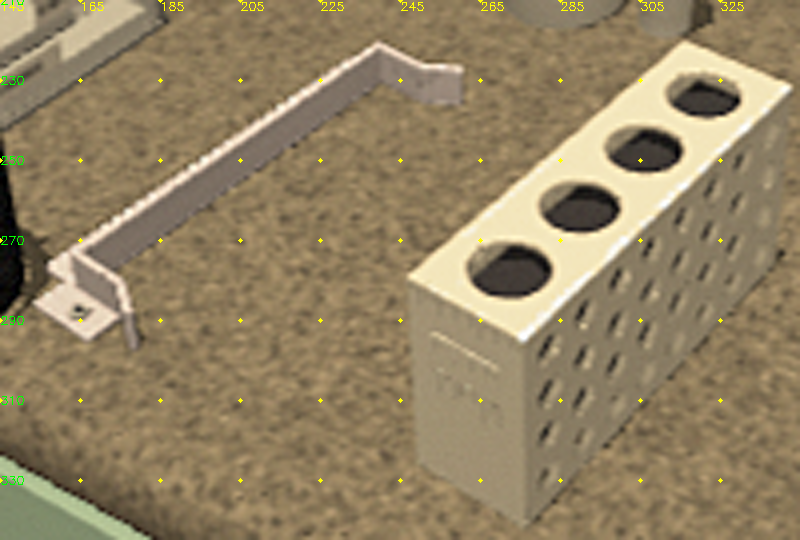

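Scene view: rack top corners are at about (339,248), (365,261), (320,346) and (292,330). The guide stop runs from (261,235) to (209,304). Side view: rack top corners are at about (316,220), (343,232), (275,295) and (247,279). I'll fit the poses from these.

```bash
cat > h.py <<'E'
import numpy as np, cv2
from station import *
from scipy.optimize import least_squares
def proj(n,P):
    m=camera_model(n);q=(np.atleast_2d(P)-m["xyz"])@m["orientation"];f=m["mtx"]
    return np.c_[f[0,2]+f[0,0]*q[:,0]/-q[:,2], f[1,2]-f[1,1]*q[:,1]/-q[:,2]]
def T(p,L): # planar pose x,y,yaw
    L=np.atleast_2d(L);c,s=np.cos(p[2]),np.sin(p[2])
    return np.c_[p[0]+c*L[:,0]-s*L[:,1],p[1]+s*L[:,0]+c*L[:,1],L[:,2]]
def fit(obs,x0):
    def r(p): return np.concatenate([(proj(n,T(p,np.array([o[0] for o in l])/1e3))-[o[1] for o in l]).ravel() for n,l in obs.items() if l])
    s=least_squares(r,x0,loss="soft_l1");return s.x,r(s.x).reshape(-1,2)
def pix(n,uv,z):
    m=camera_model(n);f=m["mtx"];d=m["orientation"]@[(uv[0]-f[0,2])/f[0,0],-(uv[1]-f[1,2])/f[1,1],-1]
    return m["xyz"]+d*(z-m["xyz"][2])/d[2]
E
python3 - <<'E'
from h import *
X,Y=25.5,87.5
rack={"scene":[((X,-Y,95),(339.5,248.25)),((-X,-Y,95),(365,261.25)),((-X,Y,95),(320.25,346.25)),((X,Y,95),(291.75,330))],
"side":[((X,-Y,95),(316,220)),((-X,-Y,95),(343.25,232)),((-X,Y,95),(275.25,295.25)),((X,Y,95),(247,279)),((-X,Y,0),(276.25,341.25)),((X,Y,0),(249.5,325.5)),((-X,-Y,0),(340.75,273.75))]}
g={"scene":[((0,-90.5,22),(260.75,235.5)),((0,90.5,22),(208.75,303.75)),((-43,-99.5,22),(282.5,237.5)),((-43,99.5,0),(224.25,320.75))],
"side":[((0,-90.5,22),(239.5,220.75)),((0,90.5,22),(163.75,272)),((0,-90.5,0),(239.5,231.25)),((-43,-99.5,22),(260.5,226.75)),((-43,-99.5,0),(260.5,236)),((-26,-90.5,22),(251.25,227.5)),((-26,90.5,22),(175.5,280.75)),((-43,99.5,0),(179.25,296.75))]}
a,ra=fit(rack,[.55,-.05,0]);b,rb=fit(g,[.7,-.05,0])
print("rack",a.round(4));print(ra.round(1));print("guide",b.round(4));print(rb.round(1))
d=a[:2]-b[:2];c,s=np.cos(b[2]),np.sin(b[2]);print("rel",c*d[0]+s*d[1],-s*d[0]+c*d[1],a[2]-b[2])
for n,o,e in (("scene",rack,a),):
  for nm in("scene","side"): 
    x,_=fit({nm:rack[nm]},a);y,_=fit({nm:g[nm]},b);print(nm,x.round(4),y.round(4))
for nm,uv,z in(("tube_a cap",(328,180),.118),("tube_b",(273,157),.118),("bottle",(298,163),.15)):print(nm,pix("scene",uv,z))
E
```

```text
rack [ 0.4947 -0.0983 -0.6295]
[[ 0.1 -0.2]
 [ 0.2 -0.6]
 [-0.7 -1.2]
 [-0.  -0.9]
 [ 0.3  0.4]
 [ 0.  -0.2]
 [ 0.9  0.2]
 [-0.1  0.3]
 [ 0.   1.2]
 [-0.1  0.4]
 [-2.   2.5]]
guide [ 0.6573 -0.2059 -0.6565]
[[ 1.5 -3.3]
 [-0.4 -1.6]
 [-0.4  1. ]
 [ 1.1  1.4]
 [-0.1  1. ]
 [ 1.   0.2]
 [ 0.5 -0.3]
 [-0.9  1.3]
 [-0.6  1.4]
 [-1.6 -0.6]
 [-0.3 -1.7]
 [ 0.4 -0.1]]
rel -0.19443949141366218 -0.014015751358893588 0.0270319590455258
scene [ 0.4948 -0.097  -0.6235] [ 0.6583 -0.2052 -0.6491]
side [ 0.4947 -0.0993 -0.632 ] [ 0.657  -0.206  -0.6583]
tube_a cap [ 0.46495343 -0.32537801  0.118     ]
tube_b [ 0.56768889 -0.3961839   0.118     ]
bottle [ 0.52262148 -0.34733012  0.15      ]
```

Both fits agree: guide at (0.657, -0.206) with yaw -0.657; rack at guide-frame x = -194 mm, y = -14 mm and yaw +0.027 from the guide. I'll travel high to a point behind the rack, with the jaws along the guide's y.

```bash
python3 -m inch '[{"slide":[0,0,5],"yaw":0,"hand":0},{"slide":[2.6,5.3,6],"yaw":-0.1,"hand":0},{"slide":[5.2,10.6,6],"yaw":-0.2,"hand":0},{"slide":[7.8,15.9,6],"yaw":-0.35,"hand":0},{"slide":[10.4,21.2,6],"yaw":-0.5,"hand":0},{"slide":[13,26.5,6],"yaw":-0.65,"hand":0},{"slide":[15.6,31.8,6],"yaw":-0.8,"hand":0},{"slide":[18.2,37.1,6],"yaw":-0.95,"hand":0},{"slide":[20.8,42.4,6],"yaw":-0.95,"hand":0},{"slide":[23.4,47.7,6],"yaw":-0.95,"hand":0}]'
```

```text
time_s: 1.35
tcp_pos: [0.4141, -0.1216, 0.3523]
ee_rot: [[-0.792, 0.61, 0.0], [0.61, 0.792, 0.0], [-0.0, 0.0, -1.0]]
wrist_force: [0.9, 0.4, 0.7]
gripper_width: 1.001
```

```bash
python3 -m inch '[{"slide":[1.6,3,0],"yaw":0,"hand":0},{"slide":[3.2,6,0],"yaw":0,"hand":0},{"slide":[3.2,6,-5],"yaw":0,"hand":0},{"slide":[3.2,6,-10],"yaw":0,"hand":0},{"slide":[3.2,6,-15],"yaw":0,"hand":0},{"slide":[3.2,6,-20],"yaw":0,"hand":0},{"slide":[3.2,6,-20],"yaw":0,"hand":0},{"slide":[3.2,6,-20],"yaw":0,"hand":0}]'; python3 - <<'E'
from h import *
cv2.imwrite("pics/side1.png",capture("side"))
E
```

```text
time_s: 2.35
tcp_pos: [0.4471, -0.0633, 0.1537]
ee_rot: [[-0.793, 0.61, 0.002], [0.61, 0.793, -0.0], [-0.002, 0.001, -1.0]]
wrist_force: [0.7, -0.0, 0.8]
gripper_width: 1.006
```

View pics/side1.png

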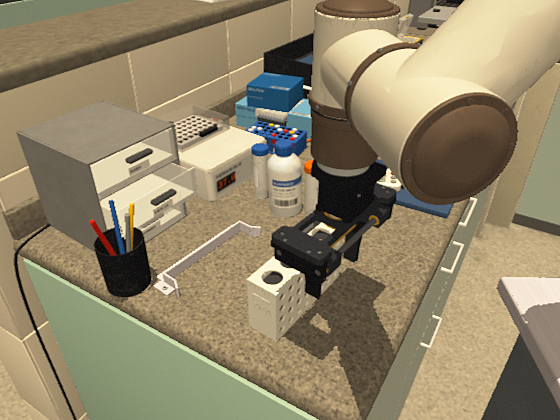

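The gripper is behind the rack with both fingers near its top, around pixel (320,270), and the bystanders are clear. Tipping now.

```bash
python3 -m inch '[{"slide":[1.2,-0.9,0],"yaw":0,"hand":0},{"slide":[2,-1.5,0],"yaw":0,"hand":0},{"slide":[2.4,-1.8,0],"yaw":0,"hand":0},{"slide":[2.8,-2.15,0],"yaw":0,"hand":0},{"slide":[3.2,-2.45,0],"yaw":0,"hand":0},{"slide":[3.6,-2.75,0],"yaw":0,"hand":0},{"slide":[4,-3.1,0],"yaw":0,"hand":0},{"slide":[4.4,-3.4,0],"yaw":0,"hand":0},{"slide":[4.8,-3.7,0],"yaw":0,"hand":0},{"slide":[5.2,-4,0],"yaw":0,"hand":0}]'; python3 - <<'E'
from h import *
cv2.imwrite("pics/side2.png",capture("side")[170:370,130:430])
E
```

```text
time_s: 3.65
tcp_pos: [0.4982, -0.1037, 0.1522]
ee_rot: [[-0.792, 0.61, 0.0], [0.61, 0.792, -0.0], [-0.0, -0.0, -1.0]]
wrist_force: [0.2, -0.5, 0.4]
gripper_width: 0.997
```

View pics/side2.png

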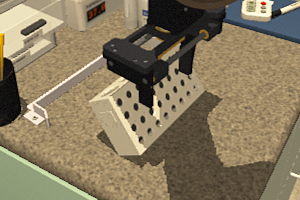

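The rack is caught mid-fall, tilted towards the guide with its near end around pixel (120,125) of the crop. I'll let it settle, back off and look again.

```bash
python3 -m inch '[{"slide":[0.4,-0.3,0],"yaw":0,"hand":0},{"slide":[0.8,-0.6,0],"yaw":0,"hand":0},{"slide":[0.8,-0.6,0],"yaw":0,"hand":0},{"slide":[0.8,-0.6,0],"yaw":0,"hand":0},{"slide":[-3,2.3,2],"yaw":0,"hand":0},{"slide":[-7,5.3,5],"yaw":0,"hand":0},{"slide":[-11,8.3,8],"yaw":0,"hand":0},{"slide":[-11,8.3,8],"yaw":0,"hand":0}]'; python3 - <<'E'
from h import *
for n,(r0,r1,c0,c1) in dict(scene=(220,365,190,390),side=(210,345,145,345)).items():
    im=capture(n);cv2.imwrite(f"pics/{n}3.png",im);im=im[r0:r1,c0:c1]
    cv2.imwrite(f"pics/{n}3z.png",cv2.resize(im,None,fx=4,fy=4,interpolation=cv2.INTER_CUBIC))
E
```

```text
time_s: 4.7
tcp_pos: [0.3866, -0.0193, 0.2346]
ee_rot: [[-0.795, 0.607, 0.005], [0.607, 0.795, 0.002], [-0.003, 0.005, -1.0]]
wrist_force: [1.2, -0.9, -1.0]
gripper_width: 1.002
```

View pics/side3z.png

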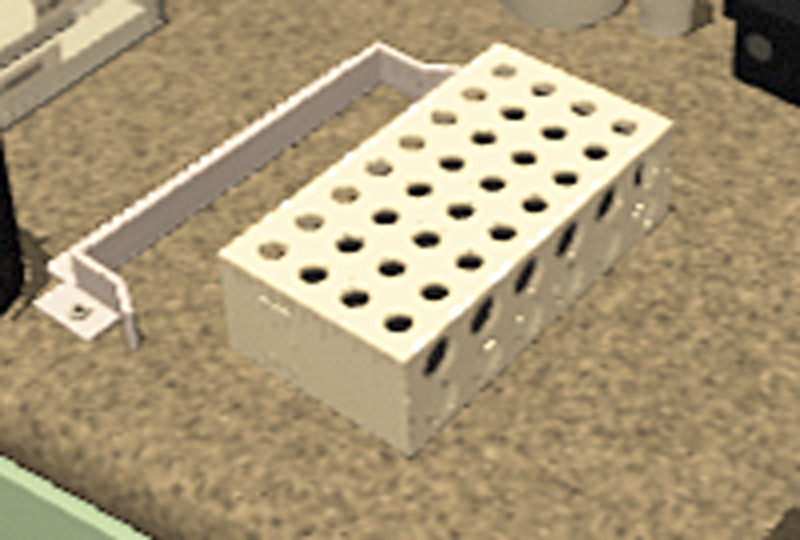

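The rack lies flat with its 32 wells on top. In full-image side pixels its top corners are at about (269.5,220.5), (313,241), (246,301) and (200,273.5).

```bash
cat > rel.py <<'E'
from h import *
def rel(o,b=(.6572,-.206,-.6575)):
    a,r=fit({"side":o},[.55,-.13,-.65]);d=a[:2]-b[:2];c,s=np.cos(b[2]),np.sin(b[2])
    print(a.round(4),r.round(1).tolist());print("rel mm",1e3*(c*d[0]+s*d[1]),1e3*(-s*d[0]+c*d[1]),a[2]-b[2])
E
python3 - <<'E'
from rel import *
X,Y=47.5,87.5
rel([((X,-Y,51),(269.5,220.5)),((-X,-Y,51),(313.25,241)),((-X,Y,51),(246.25,300.75)),((X,Y,51),(199.75,273.5)),((-X,Y,0),(247.5,324.25)),((X,Y,0),(202.75,297)),((-X,-Y,0),(312.5,261.75))])
E
```

```text
[ 0.5565 -0.1439 -0.6297] [[-0.1, 0.1], [0.1, -0.5], [0.1, -0.3], [-0.0, -0.2], [0.2, 0.2], [0.1, -0.2], [-0.4, 1.5]]
rel mm -117.66847385008947 -12.388250542785917 0.027834099399054346
```

Rack centre is now at x = -118 mm, y = -12 mm, yaw +0.028 in the guide frame. I'll go low behind it, then push obliquely with both open fingers to gain about 11 mm in +y on the way in.

```bash
python3 -m inch '[{"slide":[0,0,-5],"yaw":0,"hand":0},{"slide":[0,0,-10],"yaw":0,"hand":0},{"slide":[2,-1.4,-14.4],"yaw":0,"hand":0},{"slide":[5,-3.6,-14.4],"yaw":0,"hand":0},{"slide":[8.5,-6.1,-14.4],"yaw":0,"hand":0},{"slide":[11,-7.8,-14.4],"yaw":0,"hand":0},{"slide":[11.6,-8.3,-14.4],"yaw":0,"hand":0},{"slide":[11.6,-8.3,-14.4],"yaw":0,"hand":0}]'
```

```text
time_s: 5.8
tcp_pos: [0.5032, -0.1042, 0.0869]
ee_rot: [[-0.791, 0.612, -0.003], [0.612, 0.791, -0.0], [0.002, -0.002, -1.0]]
wrist_force: [0.1, -0.0, -0.1]
gripper_width: 0.997
```

```bash
python3 -m inch '[{"slide":[0.5,-0.38,0],"yaw":0,"hand":0},{"slide":[0.95,-0.73,0],"yaw":0,"hand":0},{"slide":[1.43,-0.93,0],"yaw":0,"hand":0},{"slide":[1.91,-1.12,0],"yaw":0,"hand":0},{"slide":[2.39,-1.32,0],"yaw":0,"hand":0},{"slide":[2.87,-1.51,0],"yaw":0,"hand":0},{"slide":[3.35,-1.71,0],"yaw":0,"hand":0},{"slide":[3.83,-1.9,0],"yaw":0,"hand":0},{"slide":[4.3,-2.1,0],"yaw":0,"hand":0},{"slide":[4.3,-2.1,0],"yaw":0,"hand":0}]'; python3 - <<'E'
from h import *
im=capture("side")[210:345,145:345]
cv2.imwrite("pics/side4z.png",cv2.resize(im,None,fx=4,fy=4,interpolation=cv2.INTER_CUBIC))
E
```

```text
time_s: 7.05
tcp_pos: [0.5479, -0.1246, 0.0884]
ee_rot: [[-0.792, 0.61, 0.002], [0.61, 0.792, -0.0], [-0.002, 0.001, -1.0]]
wrist_force: [-0.0, -0.2, -0.6]
gripper_width: 1.0
```

View pics/side4z.png

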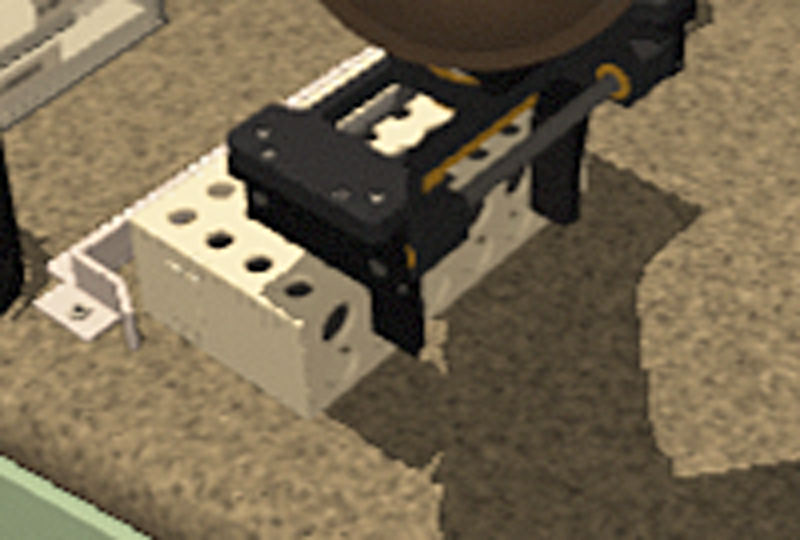

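The rack's near end shows at C (220.5,290.5) and D (177.5,266), entering inside the near cheek. I'll fit it.

```bash
python3 - <<'E'
from rel import *
X,Y=47.5,87.5
rel([((-X,Y,51),(220.5,290.75)),((X,Y,51),(177.5,266.25)),((-X,Y,0),(223.75,314.5)),((X,Y,0),(181.25,289.5))])
d=np.array([.5479,-.1246])-[.6572,-.206];c,s=np.cos(-.6575),np.sin(-.6575);print(c*d[0]+s*d[1]+.0095,-s*d[0]+c*d[1])
E
```

```text
[ 0.5959 -0.1621 -0.6183] [[1.0, 0.4], [-0.5, -0.7], [0.0, 0.5], [-0.4, -0.6]]
rel mm -75.34582031560392 -2.684163615159302 0.03922833560270045
-0.1267602076138396 -0.002367661511558705
```

```bash
python3 -m inch '[{"slide":[0.4,-0.28,0],"yaw":0,"hand":0},{"slide":[0.8,-0.56,0],"yaw":0,"hand":0},{"slide":[1.2,-0.84,0],"yaw":0,"hand":0},{"slide":[1.6,-1.14,0],"yaw":0,"hand":0},{"slide":[1.9,-1.37,0],"yaw":0,"hand":0},{"slide":[2.2,-1.6,0],"yaw":0,"hand":0},{"slide":[2.4,-1.74,0],"yaw":0,"hand":0},{"slide":[2.55,-1.86,0],"yaw":0,"hand":0},{"slide":[2.55,-1.86,0],"yaw":0,"hand":0}]'; python3 - <<'E'
from h import *
for p in [sense()["tcp_pos"][:2]]:
  d=p-[.6572,-.206];c,s=np.cos(-.6575),np.sin(-.6575);print(c*d[0]+s*d[1]+.0095,-s*d[0]+c*d[1])
im=capture("side")[210:345,145:345]
cv2.imwrite("pics/side5z.png",cv2.resize(im,None,fx=4,fy=4,interpolation=cv2.INTER_CUBIC))
E
```

```text
time_s: 8.22
tcp_pos: [0.5704, -0.1425, 0.088]
ee_rot: [[-0.793, 0.609, -0.005], [0.609, 0.793, 0.001], [0.004, -0.003, -1.0]]
wrist_force: [-6.4, 3.8, 4.9]
gripper_width: 1.0
-0.09797166494788571 -0.0028028919242387776
```

```bash
python3 -m inch '[{"slide":[0.16,-0.12,0],"yaw":0,"hand":0},{"slide":[0.32,-0.24,0],"yaw":0,"hand":0},{"slide":[0.32,-0.24,0],"yaw":0,"hand":0}]'; python3 - <<'E'
from h import *
for p in [sense()["tcp_pos"][:2]]:
  d=p-[.6572,-.206];c,s=np.cos(-.6575),np.sin(-.6575);print(c*d[0]+s*d[1]+.0095,-s*d[0]+c*d[1])
E
```

```text
time_s: 8.65
tcp_pos: [0.5709, -0.143, 0.0881]
ee_rot: [[-0.794, 0.608, -0.012], [0.608, 0.794, 0.003], [0.011, -0.005, -1.0]]
wrist_force: [-14.4, 14.2, 11.7]
gripper_width: 1.001
-0.09732690683754441 -0.002927833216934496
```

The push stalled at about 20 N, so the rack is probably against the stop. Backing off to check.

```bash
python3 -m inch '[{"slide":[-0.4,0.3,0],"yaw":0,"hand":0},{"slide":[-2,1.5,0],"yaw":0,"hand":0},{"slide":[-5,3.8,0],"yaw":0,"hand":0},{"slide":[-9,6.9,3],"yaw":0,"hand":0},{"slide":[-13,10,8],"yaw":0,"hand":0},{"slide":[-17,13,13],"yaw":0,"hand":0},{"slide":[-18,13.8,15],"yaw":0,"hand":0},{"slide":[-18,13.8,15],"yaw":0,"hand":0}]'; python3 - <<'E'
from h import *
for n,(r0,r1,c0,c1) in dict(scene=(220,365,190,390),side=(210,345,145,345)).items():
    im=capture(n);cv2.imwrite(f"pics/{n}6.png",im);im=im[r0:r1,c0:c1]
    cv2.imwrite(f"pics/{n}6z.png",cv2.resize(im,None,fx=4,fy=4,interpolation=cv2.INTER_CUBIC))
E
```

```text
time_s: 9.65
tcp_pos: [0.3965, -0.0064, 0.2413]
ee_rot: [[-0.794, 0.608, 0.009], [0.608, 0.794, 0.003], [-0.005, 0.008, -1.0]]
wrist_force: [0.6, -0.3, -1.2]
gripper_width: 1.0
```

View pics/side6z.png

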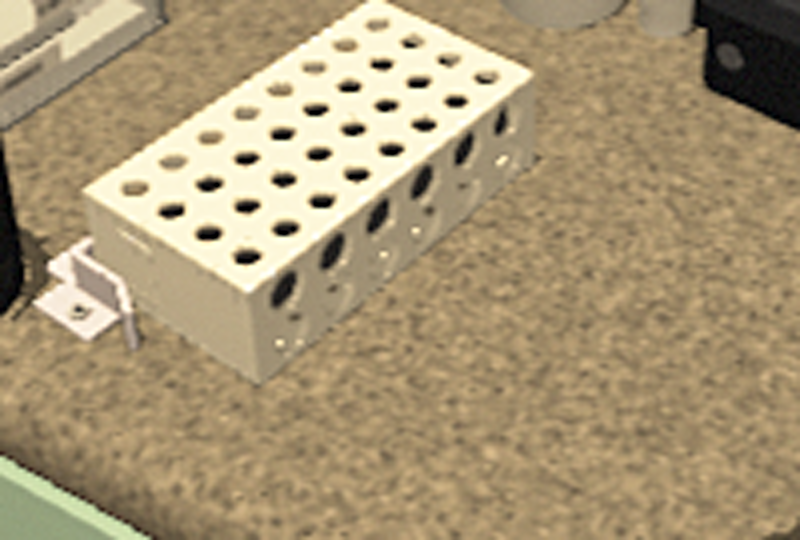

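View pics/scene6z.png

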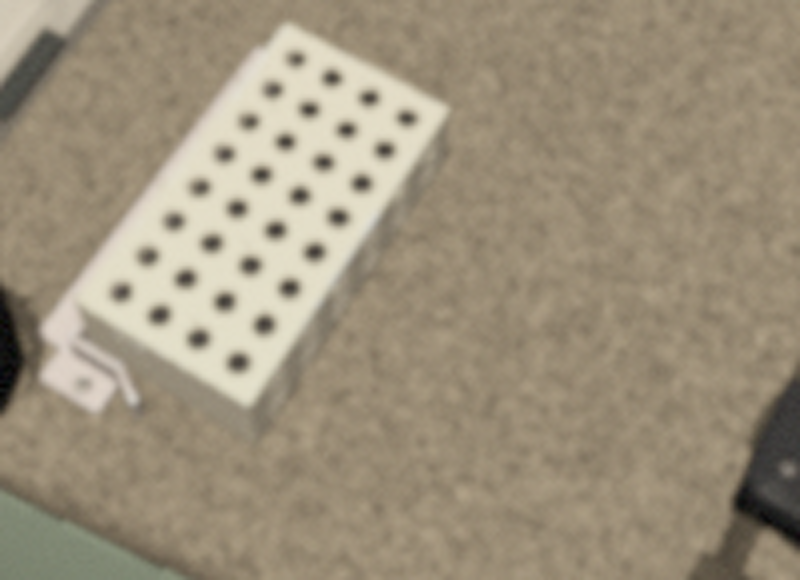

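The side and scene views show the rack between the cheeks and against the stop. Scene top corners are at about (261,225.5), (302,247), (252.5,321) and (209.5,294). I'll check the numbers.

```bash
python3 - <<'E'
from rel import *
X,Y=47.5,87.5
sd=[((X,-Y,51),(239,210)),((-X,-Y,51),(278.25,228.5)),((-X,Y,51),(207.75,283)),((X,Y,51),(166,257.25)),((-X,Y,0),(210,305.5)),((-X,-Y,0),(278.75,250))]
sc=[((X,-Y,51),(261.25,225.5)),((-X,-Y,51),(302.25,247)),((-X,Y,51),(252.5,320.75)),((X,Y,51),(209.5,293.75))]
rel(sd)
for o in({"scene":sc},{"scene":sc,"side":sd}):
    a,r=fit(o,[.6,-.17,-.65]);b=(.6572,-.206,-.6575);d=a[:2]-b[:2];c,s=np.cos(b[2]),np.sin(b[2]);print(a.round(4),abs(r).max(),1e3*(c*d[0]+s*d[1]),1e3*(-s*d[0]+c*d[1]),a[2]-b[2])
# guide yaw from stop/cheek line pixels: long stop top front edge, both cameras
for n,u,v in(("scene",(260.75,235.5),(208.75,303.75)),("side",(239.5,220.75),(163.75,272))):
    p,q=pix(n,u,.022),pix(n,v,.022);e=q-p;print(n,"stop",p.round(4),q.round(4),np.hypot(*e[:2]),np.arctan2(-e[0],e[1]))
E
```

```text
[ 0.6167 -0.1793 -0.646 ] [[-0.2, -0.8], [0.5, -0.4], [-0.4, -0.4], [-0.0, 0.0], [0.2, 0.8], [-0.0, 0.4]]
rel mm -48.381922424118805 -3.5779943230736833 0.01146910694085379
[ 0.6167 -0.1778 -0.6456] 0.6582042081377608 -49.31754680587138 -2.389052640380428 0.01194772251381293
[ 0.6167 -0.1785 -0.6454] 1.2150298687788563 -48.89712866854181 -2.9952923245747143 0.012113715446315454
scene stop [ 0.6056 -0.2699  0.022 ] [ 0.7117 -0.1309  0.022 ] 0.17477817187455122 -0.652226051561025
side stop [ 0.6023 -0.281   0.022 ] [ 0.7143 -0.1346  0.022 ] 0.18435797329551143 -0.6532219705096538
```

Every check is inside its limit: x about -49 mm (limit -51.5), y about -3 mm (limit ±6) and square to about 0.01 rad (limit 0.04). The robot is clear, so I'm handing in.

```bash
python3 -c "from station import *;print(finish_job())"
```

```text
the job is handed in; nothing more can be done
None
```

I tipped the rack onto its flat side with both fingertips near its top. I then pushed it into the guide from behind, slanting the push by about 11 mm to correct a sideways offset. The push stalled against the stop at about 20 N, and I backed the arm off before handing in at about 10 s of the 61 s allowed.

**Last checks on the pictures:**

| Check | Measured | Limit |
|---|---|---|
| Wells | 32 wells on top, rack flat on the worktop | same |
| Centre along the guide | -48.4 mm (side view), -49.3 mm (scene view); home is -47.5 mm | -51.5 to -40 mm |
| Centre across the guide | -2.4 to -3.6 mm | ±6 mm |
| Squareness | about 0.01 rad | 0.04 rad |
| Robot | clear of everything, wrist force near zero | touches nothing |

- **Disagreement:** the two cameras differ by about 1 mm. The guide's own fitted pose carries 1–3 pixel errors, so the small offsets and the 0.01 rad are within my measuring error. I can't confirm contact along the whole front side more closely than about 1 mm.
- **Bystanders:** I kept the tubes and bottle clear by planning and saw no contact, but I did not measure their final positions.
- **Result:** the hand-in gave no verdict.

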